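# Snap the lid on the drum-hardware tub

### The job

On the practice-room desk stands an open round tub with the drum kit's brass wing nuts and felts in it. Of the three knobbed lids lying about, take the middle-sized one, which fits this tub, set it gently on the tub's mouth (do not drop it on) and press it down until it snaps fully home and sits flush on the rim; then let go. Leave the other two lids where they lie.

Things in the scene. Friction and masses are not known exactly. Their poses are not given: they have to be found in the camera images.
- tub: Open white plastic tub standing alone, 102 mm across, 70 mm tall (rim at z = 70 mm), wall 3 mm, brass wing nuts low inside. Stuck to the desk, cannot move. Four sprung tabs just below the rim narrow its 94 mm mouth to 84 mm and make the snap. Origin: centre of its underside, z up. The empty tubs nested together at the back edge are not used.
- lid_mid: The fitting lid, white, 60 g, knob up. Origin: centre of plug underside, z up. Plug 72 mm across at the bottom, 90 at 12 mm up; self-centres within 6 mm. Flange 108 mm across, z 20-24 mm; round knob 26 mm across, z 24-48 mm, grip at any yaw. Laid on the tub it stops 8 mm high; a push of some 10 N (20 is safe) on the knob snaps it home: origin 50 mm and knob top 98 mm above the tub's origin.
- lid_small: Bystander lid, same white plastic and shape as lid_mid but smaller: flange 76 mm across, same round knob (26 mm across, its top 48 mm above the origin). It is too small for the tub; leave it where it lies. Origin: centre of the underside of its plug, z up.
- lid_large: Bystander lid, same white plastic and shape as lid_mid but larger: flange 140 mm across, same round knob (26 mm across, its top 48 mm above the origin). It is too large for the tub; leave it where it lies. Origin: centre of the underside of its plug, z up.
Things that resemble listed ones, but are neither listed nor needed, are in the scene too. What is shaped like the lid_mid but blue, pink or purple is not meant.

How it is judged (in metres and radians):
At the end, for the whole second after the job is handed in: The middle-sized lid is snapped home on the tub: centred within 6 mm, its flange down on the rim to within 2.5 mm, level within about 3.4 degrees, at rest; the small and the large lid lie within 30 mm of where they started (horizontal distance between lid_mid and tub below 0.006 m and z of lid_mid in the frame of tub between 0.045 and 0.0525 m and angle between lid_mid's own z axis and vertical below 0.06 rad and linear speed of lid_mid below 0.02 m/s and distance of each of lid_small, lid_large from where it was at the start of the episode below 0.03 m); the robot touches nothing.
It fails at once if the lid is dropped on the tub: it moves faster than 0.7 m/s right over it (horizontal distance between lid_mid and tub below 0.03 m and linear speed of lid_mid above 0.7 m/s).
It fails at once if the small or the large lid is moved by more than 30 mm (distance of any of lid_small, lid_large from where it was at the start of the episode above 0.03 m).
It also fails if it takes over 43 s, if anything falls off the work surface, if the arm or the gripper's body presses on something with over 40 N, if the wrist force passes 120 N, or if a joint passes its speed limit or range.

### The arm

A 6-joint arm with a two-finger parallel gripper is mounted at the origin on the work surface. World frame = base frame: x ahead of the robot, y to its left, z up, the work surface at z = 0. Lengths are in mm, angles in rad, forces in N, time in s.
With the tool pointing down it reaches from about 350 to 875 mm from the base axis. Payload 4.2 kg.
Tool frame: the origin (TCP) lies midway between the tips of the shut fingers; the grasp point (between the pads) lies 19 mm behind it; z points along the fingers, y is the line along which they close (so a half turn about z gives the same grasp; the last joint's range is limited). The gripper opens to 85 mm and grips with 20 to 120 N. Pads are 22 mm wide; open, the fingers measure 114 mm over their backs; the gripper's body (76 mm by 85 mm) begins 54 mm behind the grasp point. The pads swing forward as they close: fully open they stand 13 mm farther back than shut.
Start: joints at [-0.847, 0.385, 0.008, 0, -1.194, -0.259], TCP at [280.164, -558.666, 231.312] pointing down, gripper open.
Joint ranges: [-3.14, 3.14], [-1.21, 2.06], [-1.07, 1.41], [-3.16, 2.05], [-2.99, -0.16], [-3.1, 3.1]. Speed limits (rad/s): [2.79, 2.79, 3.14, 3.14, 3.14, 3.14].

### API

Orientations are given as a unit quaternion [x, y, z, w].
In Python, from bench import arm gives the robot as it stands. The module is installed in compiled form; this text tells all that it offers.
- The arm moves only by the shell command python3 -m handwheel 'ROWS' [OPENING]. ROWS is JSON, a list of rows, each an object of numbers: "x", "y", "z": the shift along the world's x, y, z each as a share of 20 cm, from -1 to 1; "ax", "ay", "az": the turn, a rotation vector about the world's x, y, z each as a share of 90 degrees, from -1 to 1. In form: [{"x": .., "y": .., "z": .., "ax": .., "ay": .., "az": ..}, ...]. A call has exactly 8 rows; each row shifts and turns the commanded pose from where the row before left it; what a row does not reach is not made up. A row lasts 1/10 s, in which the tool goes at most 50 mm and 8.59 degrees, less where a joint would pass 70% of its speed; a pose out of reach is approached as far as the arm can. A call with a number of a shift or a turn outside -1 to 1 is refused whole. A call with a gripper value outside its range is refused whole. OPENING is the opening, from -1 (shut) to 1 (fully open), set as the call begins (- or left out, the last holds). The fingers move at their own pace and stop on an object; the grip force is fixed at half the most. Time passes only in rows, so rows that do not move let the fingers close, or fill a call up. It gives the time, the measured TCP pose, the force, the opening and the grip force at its end, in the units of the state.
- arm.read_state(): the state, without advancing time (a new reading comes with each control period).
- arm.get_image(name): name is "scene" or "top" or "wrist"; returns the picture (384x512x3 uint8, red, green, blue); there is no depth.
- arm.camera_params(name): a dict with "K" (3x3 intrinsics, pixels), "position" and "orientation" of the camera in the world. Camera axes: x right, y down, z forward; pixel columns grow to the right and rows downward; lengths in mm; the calibration is good to about 2 mm. A picture is of the moment at which its call begins: read the wrist's pose just before it. camera_params takes no time and is no camera call; for the wrist camera it gives the pose at the moment of the call.
- arm.job_done(): hands the job in; it is judged then, once.
The state is a dict: "clock": time; "joints": joint angles; "joint_vel": joint speeds; "joint_efforts": joint torques, N m; "position": TCP position; "ee_rot": TCP orientation; "contact_force": force on the tool from outside, world axes, zero at the start; "wrist_torque": the same for the moment, N m; "gripper_width": finger opening in mm; "grasp_force": force on a finger pad.
Only numpy, scipy, OpenCV 4.12 (cv2) and the standard library are available. Lean on these libraries where they do the work, as an engineer would, in place of code of your own. Each camera call takes 0.05 s, during which the arm holds its last target. There are 200 camera calls.

## Working session

There is one attempt and no reset: what is moved stays moved. The work goes in short steps, Python scripts to look and compute and a shell command to move; the robot and the scene stay as the last step left them, time stands still between calls to the robot, and variables do not carry over. Pictures are saved under pics/ and viewed, at most 10 in all, crops included, and the job is handed in when it is done.

```bash
mkdir -p pics
python3 - <<'E'
from bench import arm
import cv2
for n in("scene","top"):
    cv2.imwrite(f"pics/{n}0.png",arm.get_image(n)[:,:,::-1]); p=arm.camera_params(n); print(n,p)
s=arm.read_state();print(s["clock"],s["position"],s["ee_rot"],s["gripper_width"])
E
```

```text
scene {'K': array([[366.91416363,   0.        , 256.30126236],
       [  0.        , 366.91416363, 185.10738852],
       [  0.        ,   0.        ,   1.        ]]), 'position': array([ 879.80311803, -469.89486649,  704.37037715]), 'orientation': array([ 0.87657048,  0.32249476, -0.1169267 , -0.33756404])}
top {'K': array([[379.49932873,   0.        , 247.18765324],
       [  0.        , 379.49932873, 187.7159884 ],
       [  0.        ,   0.        ,   1.        ]]), 'position': array([429.0331804 , -24.43408004, 998.59161959]), 'orientation': array([ 0.70673118, -0.70634067,  0.02972554, -0.02702383])}
0.1 [ 279.9357195  -558.22509702  230.29860489] [-2.30234266e-01  9.73134725e-01  9.54248748e-04 -2.81058786e-04] 85.25584740145965
```

View pics/top0.png

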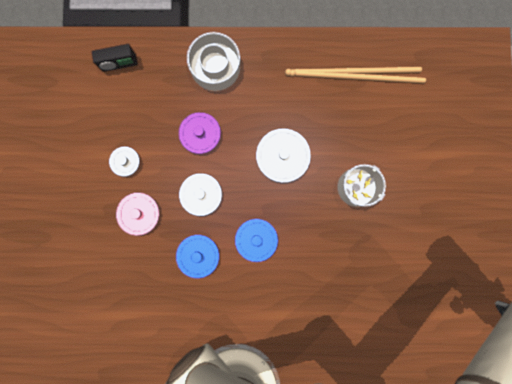

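View pics/scene0.png

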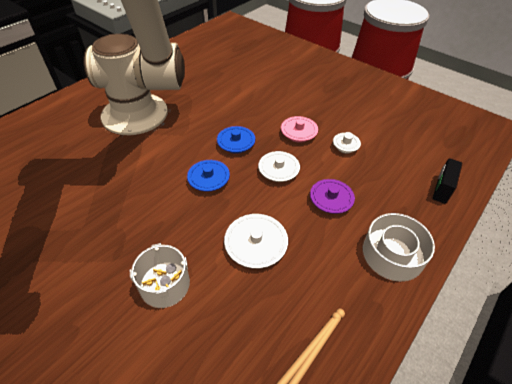

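Top view: three white lids at (124,161), (200,194) and (283,155). The tub with the nuts is at (362,186), and the nested tubs at (214,62) aren't used. By size the one at (200,194) should be lid_mid. I'll measure the diameters and make one confirming crop.

```bash
cat > h.py <<'E'
import numpy as np,cv2
from scipy.spatial.transform import Rotation as R
def ray(p,uv,z):
    K=np.array(p["K"]);d=R.from_quat(p["orientation"]).apply(np.linalg.solve(K,[uv[0],uv[1],1.]))
    o=np.array(p["position"]);return (o+d*(z-o[2])/d[2])
def circ(p,c,z):
    """cast contour pixels to plane z, circle centre and diameter"""
    q=np.array([ray(p,u,z)[:2] for u in c.reshape(-1,2)],np.float32)
    (e,ax,_)=cv2.fitEllipse(q);return np.round(e,1),np.round(ax,1)
def white(im,t=110):
    h=cv2.cvtColor(im,cv2.COLOR_RGB2HSV);m=((h[...,1]<50)&(h[...,2]>t)).astype(np.uint8)
    return cv2.findContours(m,cv2.RETR_EXTERNAL,cv2.CHAIN_APPROX_NONE)[0]
E
python3 - <<'E'
from bench import arm
from h import *
for n in("top","scene"):
    im=cv2.imread(f"pics/{n}0.png")[:,:,::-1];p=arm.camera_params(n)
    for c in white(im):
        if 250<cv2.contourArea(c)<6000:
            e=cv2.fitEllipse(c)[0]
            print(n,np.round(e),*[(z,*circ(p,c,z)) for z in(23,70)])
im=cv2.imread("pics/top0.png")[90:260,90:410]
cv2.imwrite("pics/crop.png",cv2.resize(im,None,fx=2.5,fy=2.5,interpolation=cv2.INTER_CUBIC))
E
```

```text
top [203. 377.] (23, array([37.2, 81.5]), array([38.1, 94.2])) (70, array([56.1, 76.4]), array([36.2, 89.6]))
top [248. 364.] (23, array([ 69., -30.]), array([ 62.3, 156.4])) (70, array([ 86.4, -29.7]), array([ 59.3, 148.9]))
top [200. 388.] (23, array([ 9.5, 87.8]), array([112.2, 178.3])) (70, array([29.7, 82.4]), array([106.8, 169.7]))
top [498. 358.] (23, array([  81.8, -653.1]), array([ 82.9, 186.3])) (70, array([  98.5, -622.8]), array([ 78.9, 177.3]))
top [137. 213.] (23, array([441.5, 253.7]), array([102.9, 103.7])) (70, array([440.9, 240.3]), array([98. , 98.7]))
top [200. 194.] (23, array([490.9,  92.9]), array([109.5, 110.3])) (70, array([487.9,  87.2]), array([104.2, 105. ]))
top [362. 185.] (23, array([ 513.9, -324.9]), array([109. , 124.4])) (70, array([ 509.8, -310.5]), array([103.8, 118.4]))
top [124. 161.] (23, array([577. , 291.2]), array([77.4, 78. ])) (70, array([569.8, 276. ]), array([73.6, 74.3]))
top [283. 155.] (23, array([ 592.8, -121.2]), array([141.3, 142.7])) (70, array([ 584.9, -116.5]), array([134.5, 135.8]))
top [214.  60.] (23, array([846.5,  60.9]), ar
[... 695 characters left out ...]
23, array([492.5,  94.1]), array([107.1, 107.8])) (70, array([519.2,  55.2]), array([ 99.7, 100.3]))
scene [346. 142.] (23, array([578.7, 293. ]), array([73.2, 79.8])) (70, array([599.5, 240.4]), array([68.2, 74.3]))
scene [464.  87.] (23, array([716.6, 789.2]), array([168. , 454.8])) (70, array([727.9, 702.4]), array([156.4, 423.4]))
scene [347.  43.] (23, array([284.2, 794. ]), array([ 63.4, 208.5])) (70, array([325.3, 706.8]), array([ 59. , 194.1]))
scene [270.  16.] (23, array([-90. , 780.2]), array([161.2, 235.3])) (70, array([-23.1, 694. ]), array([150.1, 219.1]))
scene [105.   7.] (23, array([-680.7,  370.3]), array([138.2, 276.4])) (70, array([-573.1,  312.3]), array([128.6, 257.3]))
```

View pics/crop.png

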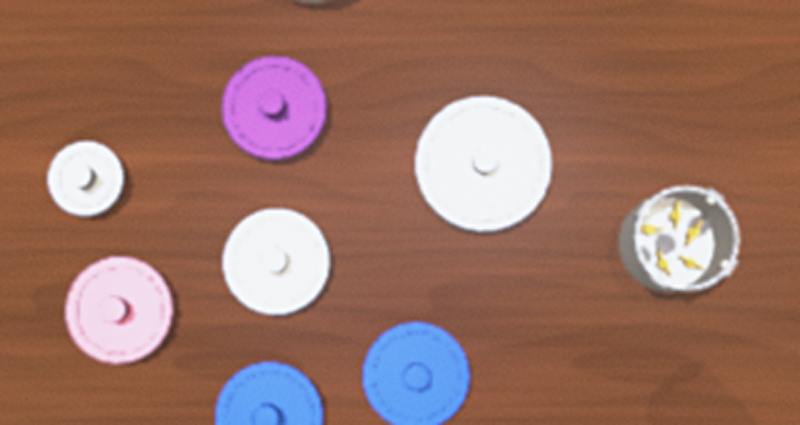

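By measured flange diameter at z≈23: lid_small is 78 mm (top px 124,161), lid_mid 109 mm (200,194) and lid_large 141 mm (283,155). The blue, pink and purple ones are excluded by colour. The crop confirms that the middle white lid is the one meant. It lies at about (491.5, 93.5), and both views agree. On the way there I'll stop over the tub, around (512,-318), to look with the wrist camera.

```bash
python3 -m handwheel '[{"x":0.16,"y":0.17,"z":0.03,"ax":0,"ay":0,"az":0},{"x":0.16,"y":0.17,"z":0.03,"ax":0,"ay":0,"az":0},{"x":0.16,"y":0.17,"z":0.03,"ax":0,"ay":0,"az":0},{"x":0.16,"y":0.17,"z":0.03,"ax":0,"ay":0,"az":0},{"x":0.16,"y":0.17,"z":0.03,"ax":0,"ay":0,"az":0},{"x":0.16,"y":0.17,"z":0.03,"ax":0,"ay":0,"az":0},{"x":0.16,"y":0.17,"z":0.03,"ax":0,"ay":0,"az":0},{"x":0,"y":0,"z":0,"ax":0,"ay":0,"az":0}]' 1
python3 - <<'E'
from bench import arm
import cv2,pickle
p=arm.camera_params("wrist");im=arm.get_image("wrist");pickle.dump((p,im),open("w1.pkl","wb"))
cv2.imwrite("pics/w1.png",im[:,:,::-1]);print(p["position"],arm.read_state()["position"])
E
```

```text
clock: 0.9
position: [507.6, -317.1, 273.4]
ee_rot: [-0.233, 0.972, -0.0, 0.001]
contact_force: [0.0, 0.2, -0.3]
gripper_width: 85.4
grasp_force: 0.0
[ 438.67585761 -352.02868673  416.4116127 ] [ 505.85051269 -318.48904243  272.96977525]
```

View pics/w1.png

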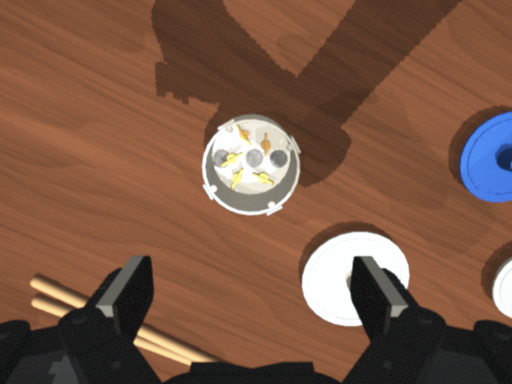

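The wrist view shows the tub at about (251,165), with four tab bumps on its rim, and the large lid at (355,278). Next I'll fit the rim circle at z=70.

Run:
```python
from h import *
import pickle
from scipy.optimize import least_squares
from bench import arm
def rim(p,im,box,n):
    x0,y0,x1,y1=box
    for t in(90,110,140):
        m=np.zeros(im.shape,np.uint8);m[y0:y1,x0:x1]=im[y0:y1,x0:x1]
        c=max(white(m,t),key=lambda c:cv2.contourArea(cv2.convexHull(c)))
        h=c.reshape(-1,2)
        q=np.array([ray(p,u,70)[:2] for u in h])
        f=least_squares(lambda s:np.hypot(*(q-s[:2]).T)-s[2],[*q.mean(0),51],loss="cauchy",f_scale=1.)
        print(n,t,np.round(f.x,1),"resid",np.round(np.median(abs(f.fun)),2))
p,im=pickle.load(open("w1.pkl","rb"));rim(p,im,(190,100,310,225),"wrist")
im=cv2.imread("pics/top0.png")[:,:,::-1];p=arm.camera_params("top");rim(p,im,(330,155,395,215),"top")
```

```text
wrist 90 [ 510.4 -316.8   52. ] resid 1.13
wrist 110 [ 510.4 -316.8   52. ] resid 1.13
wrist 140 [ 511.3 -316.3   51.2] resid 0.53
top 90 [ 510.7 -314.4   52.7] resid 1.25
top 110 [ 510.7 -314.4   52.7] resid 1.25
top 140 [ 511.4 -315.4   51.9] resid 0.83
```

```bash
python3 -m handwheel '[{"x":0,"y":0.23,"z":-0.06,"ax":0,"ay":0,"az":0},{"x":0,"y":0.23,"z":-0.06,"ax":0,"ay":0,"az":0},{"x":0,"y":0.23,"z":-0.06,"ax":0,"ay":0,"az":0},{"x":0,"y":0.23,"z":-0.06,"ax":0,"ay":0,"az":0},{"x":0,"y":0.23,"z":-0.06,"ax":0,"ay":0,"az":0},{"x":0,"y":0.23,"z":-0.06,"ax":0,"ay":0,"az":0},{"x":0,"y":0.23,"z":-0.06,"ax":0,"ay":0,"az":0},{"x":0,"y":0.23,"z":-0.06,"ax":0,"ay":0,"az":0}]'
python3 - <<'E'
from bench import arm
from h import *
import pickle
arm.get_image("top")
for i in range(3): arm.get_image("top")
p=arm.camera_params("wrist");im=arm.get_image("wrist");pickle.dump((p,im),open("w2.pkl","wb"))
print(arm.read_state()["position"])
for c in white(im):
    if cv2.contourArea(c)>1500: print(np.round(cv2.fitEllipse(c)[0]),*circ(p,c,23))
cv2.imwrite("pics/w2.png",im[:,:,::-1])
E
```

```text
clock: 1.75
position: [503.4, 47.9, 176.7]
ee_rot: [-0.23, 0.973, -0.0, -0.0]
contact_force: [0.7, 0.4, -0.8]
gripper_width: 85.4
grasp_force: 0.0
[503.85860258  46.54233646 177.09907947]
[304. 186.] [491.7  94.5] [108.  108.4]
[ 53. 180.] [ 591.4 -109.9] [112.6 147.7]
```

View pics/w2.png

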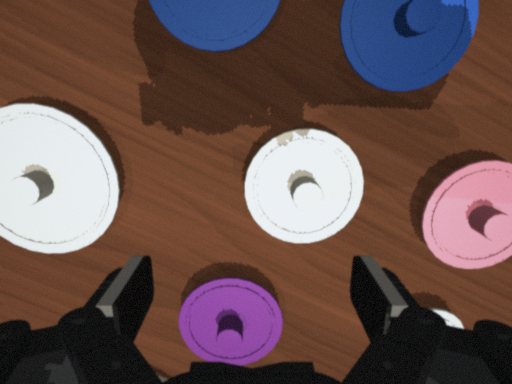

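The wrist view shows lid_mid centred at pixel (304,186) with its knob at (307,195), and the purple and blue ones are well clear. It casts to (491.7, 94.0), agreeing with the other views, and the tub is at (511.3, -316). Next I descend over the knob.

```bash
python3 -m handwheel '[{"x":-0.01,"y":0.04,"z":-0.1,"ax":0,"ay":0,"az":0},{"x":-0.01,"y":0.04,"z":-0.1,"ax":0,"ay":0,"az":0},{"x":-0.01,"y":0.04,"z":-0.1,"ax":0,"ay":0,"az":0},{"x":-0.01,"y":0.04,"z":-0.1,"ax":0,"ay":0,"az":0},{"x":-0.01,"y":0.04,"z":-0.1,"ax":0,"ay":0,"az":0},{"x":-0.01,"y":0.04,"z":-0.08,"ax":0,"ay":0,"az":0},{"x":0,"y":0,"z":0,"ax":0,"ay":0,"az":0},{"x":0,"y":0,"z":0,"ax":0,"ay":0,"az":0}]' 0.4
python3 -c "
from bench import arm
s=arm.read_state();print(s['position'],s['gripper_width'])"
```

```text
clock: 2.8
position: [492.7, 94.1, 61.8]
ee_rot: [-0.23, 0.973, -0.0, 0.0]
contact_force: [0.2, -0.3, 0.6]
gripper_width: 59.6
grasp_force: 0.0
[492.66973999  94.09952135  61.77303437] 59.557001236320595
```

```bash
python3 -m handwheel '[{"x":-0.005,"y":0,"z":-0.035,"ax":0,"ay":0,"az":0},{"x":0,"y":0,"z":-0.035,"ax":0,"ay":0,"az":0},{"x":0,"y":0,"z":-0.035,"ax":0,"ay":0,"az":0},{"x":0,"y":0,"z":-0.035,"ax":0,"ay":0,"az":0},{"x":0,"y":0,"z":-0.035,"ax":0,"ay":0,"az":0},{"x":0,"y":0,"z":0,"ax":0,"ay":0,"az":0},{"x":0,"y":0,"z":0,"ax":0,"ay":0,"az":0},{"x":0,"y":0,"z":0,"ax":0,"ay":0,"az":0}]'
python3 -m handwheel '[{"x":0,"y":0,"z":0,"ax":0,"ay":0,"az":0},{"x":0,"y":0,"z":0,"ax":0,"ay":0,"az":0},{"x":0,"y":0,"z":0,"ax":0,"ay":0,"az":0},{"x":0,"y":0,"z":0,"ax":0,"ay":0,"az":0},{"x":0,"y":0,"z":0,"ax":0,"ay":0,"az":0},{"x":0,"y":0,"z":0,"ax":0,"ay":0,"az":0},{"x":0,"y":0,"z":0,"ax":0,"ay":0,"az":0},{"x":0,"y":0,"z":0,"ax":0,"ay":0,"az":0}]' -1
```

```text
clock: 3.6
position: [491.4, 95.5, 26.5]
ee_rot: [-0.23, 0.973, 0.0, 0.0]
contact_force: [0.4, -0.2, 0.3]
gripper_width: 60.4
grasp_force: 0.0
clock: 4.4
position: [491.4, 95.5, 26.8]
ee_rot: [-0.23, 0.973, 0.0, 0.0]
contact_force: [-1.1, 0.1, 6.3]
gripper_width: 24.0
grasp_force: 58.8
```

```bash
python3 -m handwheel '[{"x":0,"y":0,"z":0.02,"ax":0,"ay":0,"az":0},{"x":0,"y":0,"z":0.05,"ax":0,"ay":0,"az":0},{"x":0,"y":0,"z":0.1,"ax":0,"ay":0,"az":0},{"x":0,"y":0,"z":0.1,"ax":0,"ay":0,"az":0},{"x":0,"y":0,"z":0.1,"ax":0,"ay":0,"az":0},{"x":0,"y":0,"z":0.1,"ax":0,"ay":0,"az":0},{"x":0,"y":0,"z":0.1,"ax":0,"ay":0,"az":0},{"x":0,"y":0,"z":0.05,"ax":0,"ay":0,"az":0}]'
python3 - <<'E'
from bench import arm
import cv2
s=arm.read_state();print(s["position"],s["contact_force"],s["gripper_width"],s["grasp_force"])
for n in("wrist","scene"): cv2.imwrite(f"pics/{n}3.png",arm.get_image(n)[:,:,::-1])
a=cv2.imread("pics/wrist3.png");b=cv2.imread("pics/scene3.png")
cv2.imwrite("pics/c3.png",cv2.resize(cv2.hconcat([a,b]),(800,300)))
E
```

```text
clock: 5.2
position: [491.9, 95.6, 152.5]
ee_rot: [-0.23, 0.973, 0.0, 0.002]
contact_force: [1.0, -0.4, 0.6]
gripper_width: 24.0
grasp_force: 58.8
[491.88720798  95.63249262 152.5305099 ] [ 1.0053254  -0.40876181  0.62606848] 23.972283148634197 58.84608507156372
```

View pics/c3.png

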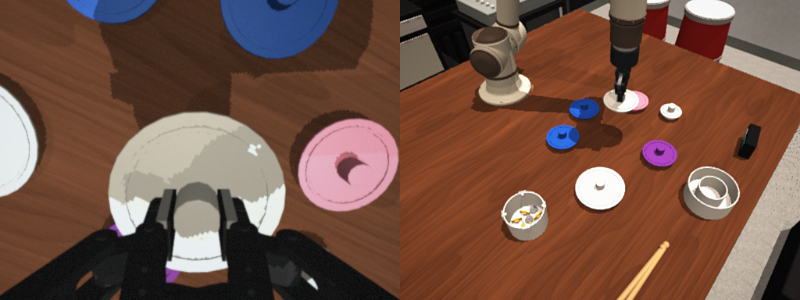

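The lid is held level between the fingers: knob at about (197,205) in the left half, clear of the desk in the right half. Now I carry it to the tub.

```bash
python3 -m handwheel '[{"x":0.01,"y":-0.1,"z":0,"ax":0,"ay":0,"az":0},{"x":0.01,"y":-0.15,"z":0,"ax":0,"ay":0,"az":0},{"x":0.01,"y":-0.2,"z":0,"ax":0,"ay":0,"az":0},{"x":0.01,"y":-0.2,"z":0,"ax":0,"ay":0,"az":0},{"x":0.01,"y":-0.2,"z":0,"ax":0,"ay":0,"az":0},{"x":0.01,"y":-0.2,"z":0,"ax":0,"ay":0,"az":0},{"x":0.01,"y":-0.2,"z":0,"ax":0,"ay":0,"az":0},{"x":0.01,"y":-0.2,"z":0,"ax":0,"ay":0,"az":0}]'
python3 -m handwheel '[{"x":0.01,"y":-0.2,"z":0,"ax":0,"ay":0,"az":0},{"x":0.01,"y":-0.15,"z":0,"ax":0,"ay":0,"az":0},{"x":0,"y":-0.1,"z":0,"ax":0,"ay":0,"az":0},{"x":0,"y":-0.1,"z":0,"ax":0,"ay":0,"az":0},{"x":0,"y":-0.05,"z":0,"ax":0,"ay":0,"az":0},{"x":0,"y":0,"z":0,"ax":0,"ay":0,"az":0},{"x":0,"y":0,"z":0,"ax":0,"ay":0,"az":0},{"x":0,"y":0,"z":0,"ax":0,"ay":0,"az":0}]'
```

```text
clock: 6.1
position: [506.3, -196.1, 148.9]
ee_rot: [-0.23, 0.973, 0.001, -0.001]
contact_force: [-0.0, -0.4, -0.2]
gripper_width: 23.8
grasp_force: 58.9
clock: 6.9
position: [511.1, -313.7, 150.1]
ee_rot: [-0.231, 0.973, 0.0, -0.0]
contact_force: [-1.0, 0.2, -1.3]
gripper_width: 24.2
grasp_force: 58.9
```

```bash
python3 -m handwheel '[{"x":0,"y":-0.01,"z":-0.04,"ax":0,"ay":0,"az":0},{"x":0,"y":0,"z":-0.04,"ax":0,"ay":0,"az":0},{"x":0,"y":0,"z":-0.04,"ax":0,"ay":0,"az":0},{"x":0,"y":0,"z":-0.04,"ax":0,"ay":0,"az":0},{"x":0,"y":0,"z":-0.04,"ax":0,"ay":0,"az":0},{"x":0,"y":0,"z":-0.04,"ax":0,"ay":0,"az":0},{"x":0,"y":0,"z":0,"ax":0,"ay":0,"az":0},{"x":0,"y":0,"z":0,"ax":0,"ay":0,"az":0}]'
python3 - <<'E'
from bench import arm
from h import *
s=arm.read_state();print(s["position"],s["contact_force"],s["wrist_torque"])
im=arm.get_image("top");cv2.imwrite("pics/t4.png",im[:,:,::-1]);p=arm.camera_params("top")
sc=arm.get_image("scene");cv2.imwrite("pics/s4.png",sc[:,:,::-1])
a=cv2.resize(im[130:250,300:430][:,:,::-1],(400,370));b=cv2.resize(sc[190:320,90:230][:,:,::-1],(400,370))
cv2.imwrite("pics/c4.png",cv2.hconcat([a,b]))
E
```

```text
clock: 7.7
position: [511.2, -316.8, 102.1]
ee_rot: [-0.23, 0.973, -0.0, -0.0]
contact_force: [0.5, -0.1, -0.6]
gripper_width: 24.2
grasp_force: 58.9
[ 511.19421866 -316.77765234  102.13116429] [ 0.51647194 -0.0568974  -0.64414293] [-0.0388091   0.05020878 -0.02002934]
```

View pics/c4.png

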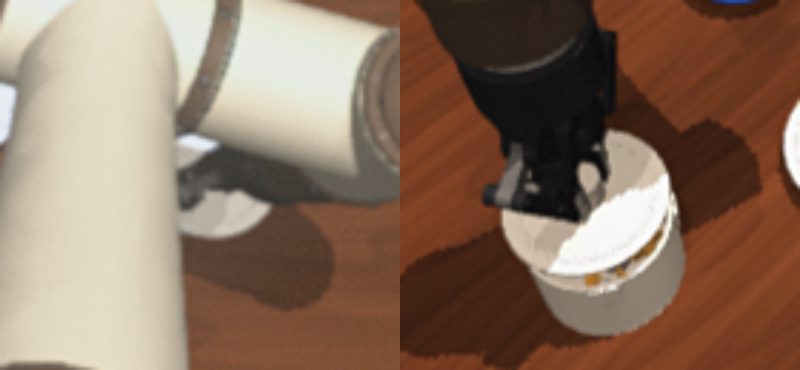

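In the scene view (right half) the lid hovers level over the tub's mouth at about (590,205), and the nuts show in the gap below. The top view is blocked by the arm. I lower it slowly.

```bash
python3 -m handwheel '[{"x":0,"y":0,"z":-0.015,"ax":0,"ay":0,"az":0},{"x":0,"y":0,"z":-0.015,"ax":0,"ay":0,"az":0},{"x":0,"y":0,"z":-0.015,"ax":0,"ay":0,"az":0},{"x":0,"y":0,"z":-0.015,"ax":0,"ay":0,"az":0},{"x":0,"y":0,"z":-0.01,"ax":0,"ay":0,"az":0},{"x":0,"y":0,"z":-0.01,"ax":0,"ay":0,"az":0},{"x":0,"y":0,"z":0,"ax":0,"ay":0,"az":0},{"x":0,"y":0,"z":0,"ax":0,"ay":0,"az":0}]'
```

```text
clock: 8.6
position: [511.4, -316.6, 86.4]
ee_rot: [-0.23, 0.973, -0.0, 0.0]
contact_force: [-0.3, 0.3, 0.0]
gripper_width: 23.9
grasp_force: 58.9
```

```bash
python3 -m handwheel '[{"x":0,"y":0,"z":-0.005,"ax":0,"ay":0,"az":0},{"x":0,"y":0,"z":-0.005,"ax":0,"ay":0,"az":0},{"x":0,"y":0,"z":-0.005,"ax":0,"ay":0,"az":0},{"x":0,"y":0,"z":-0.005,"ax":0,"ay":0,"az":0},{"x":0,"y":0,"z":0,"ax":0,"ay":0,"az":0},{"x":0,"y":0,"z":0,"ax":0,"ay":0,"az":0},{"x":0,"y":0,"z":0,"ax":0,"ay":0,"az":0},{"x":0,"y":0,"z":0,"ax":0,"ay":0,"az":0}]'
```

```text
clock: 9.4
position: [512.1, -317.1, 84.0]
ee_rot: [-0.231, 0.973, -0.001, 0.001]
contact_force: [-0.4, 1.8, 6.6]
gripper_width: 24.2
grasp_force: 59.6
```

The lid now rests on the tabs (6.6 N). I press in small steps.

```bash
python3 -m handwheel '[{"x":0,"y":0,"z":-0.005,"ax":0,"ay":0,"az":0},{"x":0,"y":0,"z":-0.005,"ax":0,"ay":0,"az":0},{"x":0,"y":0,"z":-0.005,"ax":0,"ay":0,"az":0},{"x":0,"y":0,"z":0,"ax":0,"ay":0,"az":0},{"x":0,"y":0,"z":0,"ax":0,"ay":0,"az":0},{"x":0,"y":0,"z":0,"ax":0,"ay":0,"az":0},{"x":0,"y":0,"z":0,"ax":0,"ay":0,"az":0},{"x":0,"y":0,"z":0,"ax":0,"ay":0,"az":0}]'
```

```text
clock: 10.2
position: [510.7, -316.4, 77.8]
ee_rot: [-0.23, 0.973, 0.001, -0.001]
contact_force: [1.8, -0.4, -5.6]
gripper_width: 24.1
grasp_force: 59.1
```

It snapped: the TCP dropped to 77.8 and the force reversed. I push a little more to seat it on the rim.

```bash
python3 -m handwheel '[{"x":0,"y":0,"z":-0.005,"ax":0,"ay":0,"az":0},{"x":0,"y":0,"z":-0.005,"ax":0,"ay":0,"az":0},{"x":0,"y":0,"z":-0.005,"ax":0,"ay":0,"az":0},{"x":0,"y":0,"z":-0.005,"ax":0,"ay":0,"az":0},{"x":0,"y":0,"z":0,"ax":0,"ay":0,"az":0},{"x":0,"y":0,"z":0,"ax":0,"ay":0,"az":0},{"x":0,"y":0,"z":0,"ax":0,"ay":0,"az":0},{"x":0,"y":0,"z":0,"ax":0,"ay":0,"az":0}]'
```

```text
clock: 11.0
position: [510.9, -316.4, 76.9]
ee_rot: [-0.23, 0.973, 0.0, -0.0]
contact_force: [-1.0, 4.8, 7.2]
gripper_width: 24.2
grasp_force: 60.4
```

The TCP is at 76.9 against 76.8 expected for home, with firm contact. I open and rise clear.

```bash
python3 -m handwheel '[{"x":0,"y":0,"z":0.005,"ax":0,"ay":0,"az":0},{"x":0,"y":0,"z":0,"ax":0,"ay":0,"az":0},{"x":0,"y":0,"z":0,"ax":0,"ay":0,"az":0},{"x":0,"y":0,"z":0,"ax":0,"ay":0,"az":0},{"x":0,"y":0,"z":0,"ax":0,"ay":0,"az":0},{"x":0,"y":0,"z":0,"ax":0,"ay":0,"az":0},{"x":0,"y":0,"z":0,"ax":0,"ay":0,"az":0},{"x":0,"y":0,"z":0,"ax":0,"ay":0,"az":0}]' 0.4
python3 -m handwheel '[{"x":0,"y":0,"z":0.05,"ax":0,"ay":0,"az":0},{"x":0,"y":0,"z":0.1,"ax":0,"ay":0,"az":0},{"x":0,"y":0,"z":0.1,"ax":0,"ay":0,"az":0},{"x":0,"y":0,"z":0.1,"ax":0,"ay":0,"az":0},{"x":0,"y":0,"z":0.1,"ax":0,"ay":0,"az":0},{"x":0,"y":0,"z":0.1,"ax":0,"ay":0,"az":0},{"x":0,"y":0,"z":0.1,"ax":0,"ay":0,"az":0},{"x":0,"y":0,"z":0.05,"ax":0,"ay":0,"az":0}]'
python3 - <<'E'
from bench import arm
from h import *
s=arm.read_state();print(s["position"],s["contact_force"])
for i in range(4):arm.get_image("top")
p=arm.camera_params("wrist");im=arm.get_image("wrist")
for c in white(im):
    if cv2.contourArea(c)>1500: print(np.round(cv2.fitEllipse(c)[0]),*circ(p,c,73))
sc=arm.get_image("scene");p=arm.camera_params("scene")
for c in white(sc):
    if 300<cv2.contourArea(c)<6000: print(np.round(cv2.fitEllipse(c)[0]),*circ(p,c,23))
b=cv2.resize(sc[210:320,90:230][:,:,::-1],(400,314));a=cv2.resize(im[:,:,::-1],(400,314))
cv2.imwrite("pics/c5.png",cv2.hconcat([a,b]))
E
```

```text
clock: 11.8
position: [511.1, -316.7, 76.3]
ee_rot: [-0.23, 0.973, 0.0, -0.0]
contact_force: [-0.1, -0.8, 0.7]
gripper_width: 59.5
grasp_force: 0.0
clock: 12.6
position: [511.9, -317.1, 219.3]
ee_rot: [-0.23, 0.973, -0.001, 0.002]
contact_force: [0.5, -0.1, -0.6]
gripper_width: 59.8
grasp_force: 0.0
[ 511.93613679 -317.08104722  219.30760699] [ 0.52424943 -0.05981006 -0.62350661]
[395. 278.] [ 536.6 -149.1] [47.  93.4]
[251. 177.] [ 510.9 -316.4] [107.5 108.3]
[158. 268.] [ 485.3 -304.2] [114.1 115.8]
[256. 241.] [ 595.  -120.4] [138.7 139.3]
[400. 244.] [841.1  81. ] [134.2 169.6]
[347. 142.] [578.9 293.1] [73.7 79.6]
[464.  87.] [715.4 790.1] [171.2 454.8]
[205.   7.] [-360.7  660.6] [148.1 432. ]
[135.  16.] [-513.2  408.8] [340.3 365.3]
```

View pics/c5.png

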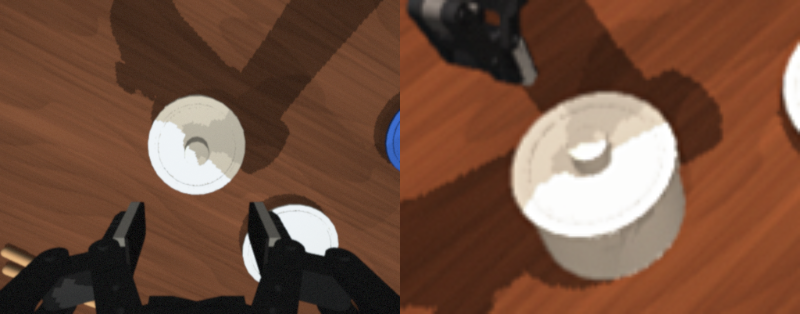

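The lid sits flush and level: wrist view (196,145), scene view (595,160), no gap at the rim. It is centred at (510.9, -316.4), within 1 mm of the tub. The small and large lids haven't moved, and the gripper is clear.

```bash
python3 -c "
from bench import arm
print(arm.job_done())"
```

```text
the job is handed in; nothing more can be done
None
```

The middle-sized lid is snapped home on the tub, centred to about 1 mm and flush by the camera check; the other two lids are where they lay, the gripper is clear, and the job is handed in (no verdict was returned).

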